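# Put the loose batteries back in their racks

## Robot

A 6-joint arm with a two-finger parallel gripper is mounted at the origin on a cart in front of the work surface, level with it; the furniture and walls round the work are solid. World frame = base frame: x ahead of the robot, y to its left, z up, the work surface at z = 0. Lengths are in mm, angles in rad, forces in N, time in s.
With the tool pointing down it reaches from about 275 to 1000 mm from the base axis. Payload 8.4 kg.
Tool frame: the origin (TCP) lies on the centre line of the jaws, within the pads' length; the fingertips stand r.tip_reach ahead of it and the grasp point (between the pads) lies 11 mm behind it (r.tip_reach is the distance from the TCP to the fingertips, in mm); z points along the fingers, y is the line along which they close (so a half turn about z gives the same grasp; the last joint's range is limited). The gripper opens to 85 mm and grips with 20 to 120 N. Pads are 22 mm wide; open, the fingers measure 114 mm over their backs; the gripper's body (76 mm by 85 mm) begins 54 mm behind the grasp point. The pads swing forward as they close: fully open they stand 13 mm farther back than shut.
Start: joints at [1.138, 0.353, 1.633, -0, 1.155, -0.002], TCP at [260.998, 567.898, 239.281] pointing down, gripper open.
Joint ranges: [-2.63, 2.63], [-0.92, 2.1], [0.06, 2.66], [-1.3, 4.44], [0, 2.69], [-3.02, 3.02]. Speed limits (rad/s): [2.22, 2.22, 2.79, 3.14, 3.14, 3.14].

## Interface

Orientations are given as [roll, pitch, yaw] about the fixed x, y, z axes, in that order (R = Rz(yaw) Ry(pitch) Rx(roll)).
In Python, from rig import r gives the robot as it stands.
- The arm moves only by the tool carry_out, never from a script. Its argument "targets" is a list of rows, each an object with "dp": the shift along the tool's x, y, z in mm, a list of three; "yaw": the turn about the tool's z in degrees. A call has 1 to 12 rows; each row is the pose to reach, as a shift and turn from the pose commanded when the call began, along the tool's axes at that moment; what a row does not reach only later rows make up. A row lasts 1/8 s, in which the tool goes at most 62.5 mm and 10.7 degrees, less where a joint would pass 70% of its speed; a pose out of reach is approached as far as the arm can. A call with a gripper value outside its range is refused whole. "fingers" is the opening, from -1 (shut) to 1 (fully open), so that 0 is half open, set as the call begins (left out, the last holds). The fingers move at their own pace and stop on an object; "grip_force" is the grip in N (left out, the last holds). Time passes only in rows, so rows that repeat a pose let the fingers close. It gives the time, the measured TCP pose, the force, the opening and the grip force at its end, in the units of the state.
- r.sense(): the state, without advancing time (a new reading comes with each control period).
- r.grab_frame(name): name is "scene" or "top" or "wrist"; returns the picture (384x512x3 uint8, red, green, blue); there is no depth.
- r.get_calibration(name): a dict with "fx", "fy", "cx", "cy" (pixels), "rvec" (rotation vector, rad) and "tvec" (3), from world to camera coordinates, as OpenCV has them. Camera axes: x right, y down, z forward; pixel columns grow to the right and rows downward; lengths in mm; the calibration is good to about 2 mm. A picture is of the moment at which its call begins: read the wrist's pose just before it. get_calibration takes no time and is no camera call; for the wrist camera it gives the pose at the moment of the call.
- r.sign_off(): hands the job in; it is judged then, once.
The state is a dict: "clock": time; "qpos": joint angles; "qvel": joint speeds; "joint_efforts": joint torques, N m; "eef_pos": TCP position; "tcp_rot": TCP orientation; "contact_force": force on the tool from outside, world axes, zero at the start; "wrist_torque": the same for the moment, N m; "opening": opening from 0.0 (shut) to 1.0 (fully open); "grasp_force": force on a finger pad.
Only numpy, scipy, OpenCV 4.12 (cv2) and the standard library are available. Lean on these libraries where they do the work, as an engineer would, in place of code of your own. Each camera call takes 0.05 s, during which the arm holds its last target. There are 200 camera calls.

## Task

Four loose batteries are standing about on the desk among the stationery. Put each one back in the empty well of the wooden rack that holds batteries of its own size and shape, standing upright with its contacts up and fully down on the bottom of the well. The glue stick among them is no battery: leave it standing where it is.

Things in the scene. Friction and masses are not known exactly. Their poses are not given: they have to be found in the camera images.
- d_cell_center (a point): Large round battery (33 mm diameter, 61 mm tall), loose, standing on its flat end with the small contact nub up. The point is its centre, 30.5 mm above its foot; z is its axis, towards the nub. 98 to 182 g.
- c_cell_center (a point): Medium round battery (26 mm diameter, 50 mm tall), loose, standing with the nub up. The point is its centre, 25 mm above its foot; z is its axis, towards the nub. 46 to 85 g.
- aa_cell_center (a point): Slim round battery (14.5 mm diameter, 50 mm tall), loose, standing with the nub up. The point is its centre, 25 mm above its foot; z is its axis, towards the nub. 18 to 33 g.
- block_cell_center (a point): Flat-sided block battery (26.5 mm along its x, 17.5 mm along its y, 48.5 mm tall), loose, standing with its two snap contacts up. The point is its centre, 24.25 mm above its foot; z points up through the contacts. 31 to 59 g.
- glue_center (a point): Glue stick, not a battery: a capped tube 27 mm in diameter and 88 mm tall, standing loose among the batteries. The point is its centre, 44 mm above its foot. It stays where it is.
- rack_d_well (a point): Floor centre of the empty well (at the -x end), 5 mm above the table, in the fixed beech rack for the large round batteries. Rack 164 mm (x) by 58 mm (y), 18 mm high; three round wells in a row along x, 52 mm apart, the others hold fixed large round batteries, tops 66 mm above the table. Well 46 mm wide, 13 mm deep. Free space on both y sides.
- rack_c_well (a point): Floor centre of the empty well (the middle one), 5 mm above the table, in the fixed beech rack for the medium round batteries. Rack 143 mm (x) by 51 mm (y), 18 mm high; three round wells in a row along x, 45 mm apart, the others hold fixed medium round batteries, tops 55 mm above the table. Well 39 mm wide, 13 mm deep. Free space on both y sides.
- rack_aa_well (a point): Floor centre of the empty well (third from the -x end), 5 mm above the table, in the fixed beech rack for the slim round batteries. Rack 144 mm (x) by 40 mm (y), 18 mm high; four round wells in a row along x, 34 mm apart, the others hold fixed slim round batteries, tops 55 mm above the table. Well 28 mm wide, 13 mm deep. Free space on both y sides.
- rack_block_well (a point): Floor centre of the empty well (the middle one), 5 mm above the table, in the fixed beech rack for the block batteries. Rack 149 mm (x) by 43 mm (y), 18 mm high; three oblong wells in a row along x, 47 mm apart, the others hold fixed block batteries, tops 53 mm above the table. Well 40 mm (x) by 31 mm (y), 13 mm deep. Free space on both y sides.
Mind the look-alikes: they are no part of the job. Leave any purple look-alike of the part that bears glue_center alone.

How it is judged:
By the outcome, as a careful person would: the job done as asked, in the order asked, and still so for the second after the job is handed in, with the robot touching nothing.
It also fails if it takes over 96 s, if anything falls off the work surface, if the arm or the gripper's body presses on something with over 40 N, if the wrist force passes 120 N, or if a joint passes its speed limit or range.

## Working session

There is one attempt and no reset: what is moved stays moved. The work goes in short steps, Python scripts to look and compute and a tool call to move; the robot and the scene stay as the last step left them, time stands still between calls to the robot, and variables do not carry over. Pictures are saved under pics/ and viewed, at most 15 in all, crops included, and the job is handed in when it is done.

Besides the shell and the picture viewer there is one more tool, called as name([rows], argument=value, ...), one row to a line, values as JSON. carry_out: Moves the arm, as the interface text tells. Its arguments: {"type":"object","properties":{"targets":{"type":"array","items":{"type":"object","properties":{"dp":{"type":"array","items":{"type":"number"}},"yaw":{"type":"number"}}}},"fingers":{"type":"number"},"grip_force":{"type":"number"}},"required":["targets"]}

```bash
mkdir -p pics; ls
python3 - <<'E'
from rig import r
import cv2,json
for n in("top","scene"):
    c=r.get_calibration(n);print(n,c)
    cv2.imwrite(f"pics/{n}0.png",cv2.resize(r.grab_frame(n)[:,:,::-1],(800,600),interpolation=cv2.INTER_CUBIC))
print(r.sense(),r.tip_reach)
E
```

```text
pics
top {'fx': 432.7094337949594, 'fy': 432.7094337949594, 'cx': 255.55471278948264, 'cy': 194.26687764116676, 'rvec': array([ 2.53607005, -1.50283382,  0.17315848]), 'tvec': array([-243.23424279,  481.36077536,  950.1080185 ])}
scene {'fx': 414.48462845324207, 'fy': 414.48462845324207, 'cx': 256.11059511004055, 'cy': 193.906291783594, 'rvec': array([ 2.01580918, -0.9209419 ,  0.4951658 ]), 'tvec': array([-323.89044419,  273.41490027,  620.90181223])}
{'clock': 0.1, 'qpos': array([ 1.13759742e+00,  3.53610979e-01,  1.63405880e+00, -2.65095178e-05,
        1.15518517e+00, -2.39810399e-03]), 'qvel': array([-2.54361821e-05, -3.70614117e-04, -2.21115278e-03, -1.03366109e-03,
        5.27619304e-04,  1.37309200e-03]), 'joint_efforts': array([-5.06989618e-04, -6.06351542e+01, -3.42815709e+01, -2.39701503e-04,
        4.06358638e-03,  4.86945601e-05]), 'eef_pos': array([260.83172434, 567.51634751, 238.6171135 ]), 'tcp_rot': array([-3.14033031e+00,  2.12120487e-05,  2.71080258e+00]), 'contact_force': array([0.93980035, 0.0234166 , 0.86283547]), 'wrist_torque': array([0.04696197, 0.02237623, 0.02464908]), 'grasp_force': 0.0, 'opening': 1.0044612142946894} 8.0
```

View pics/top0.png

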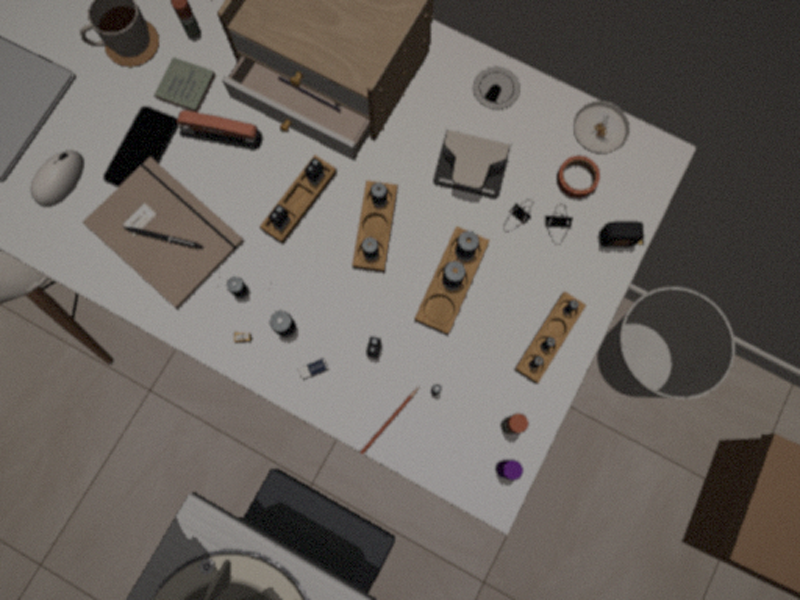

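View pics/scene0.png

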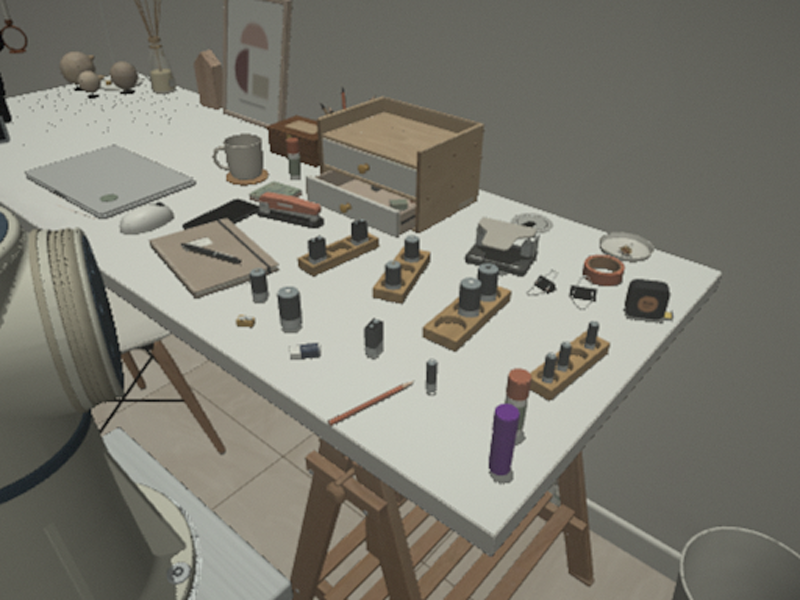

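The top view (800x600) shows these:
- **Loose cells:** C at (236,287), D at (282,323), block at (374,347), AA at (436,390).
- **Glue sticks:** the red-capped one is at (517,424) and the purple look-alike at (511,470). Both stay.
- **Empty wells:** D (439,308), C (375,226), block (298,199), AA (557,325).

Next I'll localise them.

```bash
cat > h.py <<'E'
import numpy as np,cv2
from rig import r
def ray(cal,uv,z):
    R=cv2.Rodrigues(np.array(cal['rvec']))[0];t=np.array(cal['tvec'])
    o=-R.T@t
    d=R.T@np.array([(uv[0]-cal['cx'])/cal['fx'],(uv[1]-cal['cy'])/cal['fy'],1.])
    return o+d*(z-o[2])/d[2]
def proj(cal,P):
    K=np.array([[cal['fx'],0,cal['cx']],[0,cal['fy'],cal['cy']],[0,0,1]])
    return cv2.projectPoints(np.float64(P).reshape(-1,1,3),np.array(cal['rvec']),np.array(cal['tvec']),K,None)[0][:,0]
def delta(P,yaw=None):
    """world displacement from the sensed TCP to P, in tool axes"""
    from scipy.spatial.transform import Rotation as Ro
    s=r.sense();R=Ro.from_euler('xyz',s['tcp_rot']).as_matrix()
    return R.T@(np.array(P)-s['eef_pos'])
E
cat > m.py <<'E'
from h import *
im=r.grab_frame("top");c=r.get_calibration("top")
hsv=cv2.cvtColor(im,cv2.COLOR_RGB2HSV)
# racks: wood mask
m=cv2.inRange(hsv,(8,90,60),(25,255,255));m=cv2.morphologyEx(m,cv2.MORPH_CLOSE,np.ones((9,9)))
for k in cv2.findContours(m,cv2.RETR_EXTERNAL,cv2.CHAIN_APPROX_NONE)[0]:
    if cv2.contourArea(k)>300:
        W=np.array([ray(c,p,18)[:2] for p in k[:,0]],np.float32)
        rc=cv2.minAreaRect(W);print("wood",k[:,0].mean(0).round()*1.5625,np.round(rc[0]),np.round(rc[1]),round(rc[2],1))
for n,p,z in [("D",(282,322),61),("C",(236,286),50),("blk",(374,344),48),("AA",(436,389),50),("glue",(517,424),88),("wD",(439,308),8),("wC",(375,227),8),("wB",(298,199),8),("wAA",(557,325),8)]:
    print(n,np.round(ray(c,np.array(p)*.64,z)))
cv2.imwrite("pics/top1.png",cv2.resize(im[90:310,120:400,::-1],(764,600),interpolation=cv2.INTER_CUBIC))
E
python3 m.py
```

```text
wood [775.    515.625] [ 546. -614.] [197. 103.] 2.9
wood [550.     335.9375] [ 612. -205.] [ 38. 144.] 85.2
wood [451.5625 278.125 ] [620. -31.] [163.  56.] 4.4
wood [375.    221.875] [639. 117.] [143.  49.] 20.3
wood [578.125 175.   ] [ 871. -129.] [65. 61.] 25.7
wood [298.4375 198.4375] [620. 247.] [ 43. 148.] 84.3
D [431. 154.  61.]
C [446. 246.  50.]
blk [469.  22.  48.]
AA [454. -89.  50.]
glue [ 461. -210.   88.]
wD [572. -35.   8.]
wC [640. 117.   8.]
wB [621. 249.   8.]
wAA [ 636. -207.    8.]
```

View pics/top1.png

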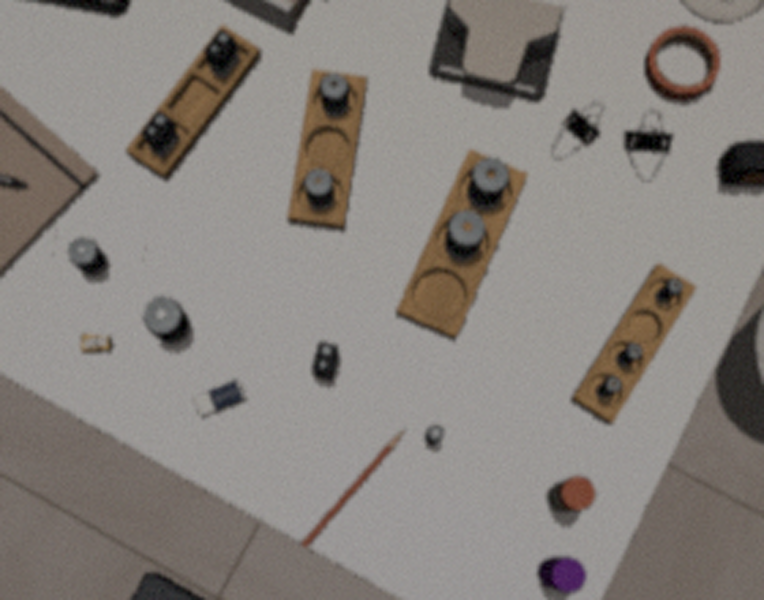

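Rack sizes match the description, and the world angles of the long axes are D 4.4°, C 20.3°, block −5.7° and AA −4.8°. I'll start with the C cell, moving above it with the closing line along the C rack's y.

carry_out([
  {"dp": [-60,-43,20],"yaw": -9},
  {"dp": [-120,-86,40],"yaw": -18},
  {"dp": [-180,-129,60],"yaw": -27},
  {"dp": [-240,-172,79],"yaw": -36},
  {"dp": [-302,-215,79],"yaw": -45},
  {"dp": [-302,-215,79],"yaw": -45},
  {"dp": [-302,-215,79],"yaw": -45},
  {"dp": [-302,-215,79],"yaw": -45},
], fingers=0.2, grip_force=30)

```text
clock: 1.15
eef_pos: [445.7, 246.2, 160.2]
tcp_rot: [3.141, -0.0, -2.789]
contact_force: [-1.1, -0.2, 0.1]
opening: 0.601
grasp_force: 0.0
```

Run:
```python
from h import *
s=r.sense();print(s['clock'],s['eef_pos'],s['tcp_rot'],s['opening'])
c=r.get_calibration("wrist");im=r.grab_frame("wrist");print(c)
cv2.imwrite("pics/w0.png",im[:,:,::-1])
print(proj(c,[[446,246,50],[446,246,0],[431,154,61]]))
```

```text
1.15 [445.68463321 246.22419312 160.18703288] [ 3.14134447e+00 -2.97744549e-04 -2.78865035e+00] 0.600984887595324
{'fx': 279.55965579456904, 'fy': 279.55965579456904, 'cx': 250.20068495649082, 'cy': 188.49296544299384, 'rvec': array([-1.70001443, -2.43648931, -0.32653961]), 'tvec': array([ -76.59135148, -499.64633992,  169.09812371])}
[[250.60380205 187.64020604]
 [250.56164363 175.566167  ]
 [152.3649699  137.53768322]]
```

View pics/w0.png

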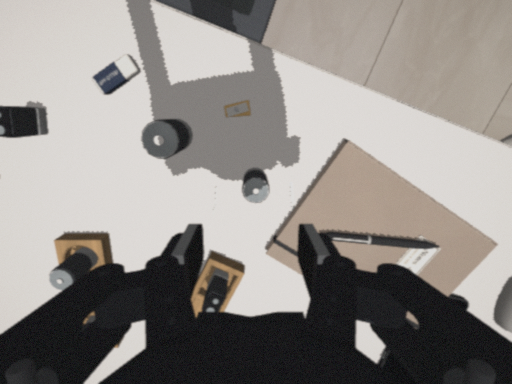

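Run:
```python
from h import *
c=r.get_calibration("wrist");im=r.grab_frame("wrist")
print("shadow/cam at",-cv2.Rodrigues(c['rvec'])[0].T@c['tvec'])
g=im.astype(int).sum(2)/3
print(g[176:206:2,236:276:2].astype(int))
for n,p,z in[("C",(256,189),50),("D",(160,138),61)]: print(n,ray(c,p,z))
cr=np.hstack([cv2.resize(im[160:210,230:280],(400,400),interpolation=cv2.INTER_CUBIC),cv2.resize(im[112:162,135:185],(400,400),interpolation=cv2.INTER_CUBIC)])
cv2.imwrite("pics/w1.png",cr[:,:,::-1])
```

```text
shadow/cam at [383.77196652 223.58326401 294.89875941]
[[128 129 129 109  49  36  39  35  40  40  35  33  32  35  64 181 218 218
  217 218]
 [129 129 131 107  41  33  43  69  90  85  80  84  68  41  42 151 217 218
  217 217]
 [191 199 203 130  40  62  82  95  95  98  94  95  95  88  71 113 212 219
  217 218]
 [218 219 213 112  65  90  95  93  93  96  97  99  94 102 126  94 206 219
  219 218]
 [218 219 208 116  96  94  92  91  96  95  93  95  96  92 110 116 180 218
  217 218]
 [219 218 202 117  99  89  95  92  94  90  95  94  89  97 150 158 170 218
  217 218]
 [217 218 193 104  96  92  91  96 105 160 138  96 122 148 161 171 175 219
  217 217]
 [219 218 191 112  90  91  91  97 164 217 209 125 130 158 157 164 164 218
  217 217]
 [219 218 212 140  95  89  90  95 169 216 204 157 155 156 156 170 173 218
  217 218]
 [218 217 217 160 107  90  98 112 145 155 153 160 157 157 156 160 204 218
  218 219]
 [217 218 219 200 140 124 151 153 156 153 155 158 155 156 161 170 216 217
  218 217]
 [218 218 219 219 195 167 158 155 153 153 153 157 157 157 178 209 218 217
  218 218]
 [218 218 219 218 217 198 175 154 151 155 152 162 160 169 208 217 217 218
  217 218]
 [218 218 216 217 217 217 213 201 169 162 170 174 190 217 219 218 218 218
  217 217]
 [218 219 219 218 217 218 218 218 217 215 217 218 219 219 217 219 218 218
  219 217]]
C [445.27372293 251.80513498  50.        ]
D [429.06743243 160.72115779  61.        ]
```

View pics/w1.png

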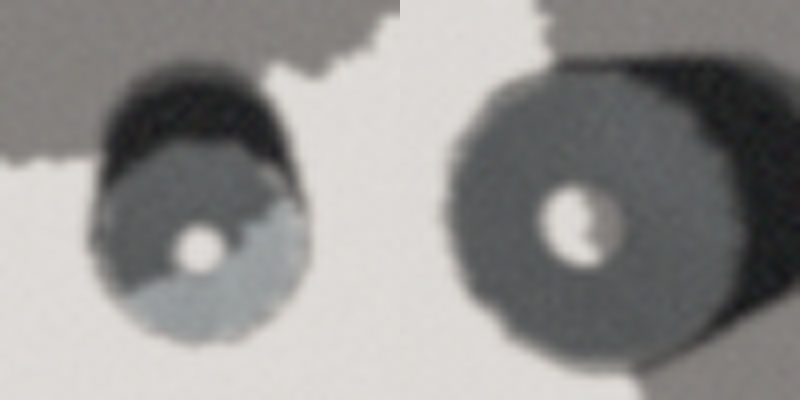

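Run:
```python
from h import *
c=r.get_calibration("wrist");t=r.get_calibration("top")
for n,p,q,z in[("C",(254.9,190.4),(150.8,181.7),49),("D",(159.5,138.9),(180.5,206.2),60)]: print(n,ray(c,p,z),ray(t,q,z),delta(ray(c,p,z)))
```

```text
C [446.96805338 251.88196409  49.        ] [448.46029002 248.35993775  49.        ] [ -3.18116174   3.57625599 111.36404404]
D [430.06457247 160.65698349  60.        ] [430.62171725 154.5450139   60.        ] [ 44.40412997 -76.06486497 100.33423813]
```

carry_out([
  {"dp": [-2.5,3,40],"yaw": 0},
  {"dp": [-2.5,3,60],"yaw": 0},
  {"dp": [-2.5,3,60],"yaw": 0},
])

```text
clock: 1.62
eef_pos: [445.3, 250.8, 99.1]
tcp_rot: [-3.141, -0.003, -2.785]
contact_force: [0.3, -0.1, -0.5]
opening: 0.603
grasp_force: 0.0
```

```bash
cat > disc.py <<'E'
from h import *
import sys
# crop about the expected point, saved 8x; args: x y z name
x,y,z=map(float,sys.argv[1:4])
s=r.sense();c=r.get_calibration("wrist");im=r.grab_frame("wrist")
u,v=np.round(proj(c,[[x,y,z]])[0]).astype(int)
u0,v0=max(u-40,0),max(v-30,0)
print(s['clock'],s['eef_pos'],s['tcp_rot'][2],"crop origin",u0,v0,"TCP foot px",proj(c,[[*s['eef_pos'][:2],z]]))
cv2.imwrite(f"pics/{sys.argv[4]}.png",cv2.resize(im[v0:v0+60,u0:u0+80,::-1],(800,600),interpolation=cv2.INTER_CUBIC))
E
python3 disc.py 446 249 49 w2
```

```text
1.625 [445.30916929 250.8493598   99.13688848] -2.784813347331644 crop origin 208 180 TCP foot px [[251.14806075 209.84293501]]
```

View pics/w2.png

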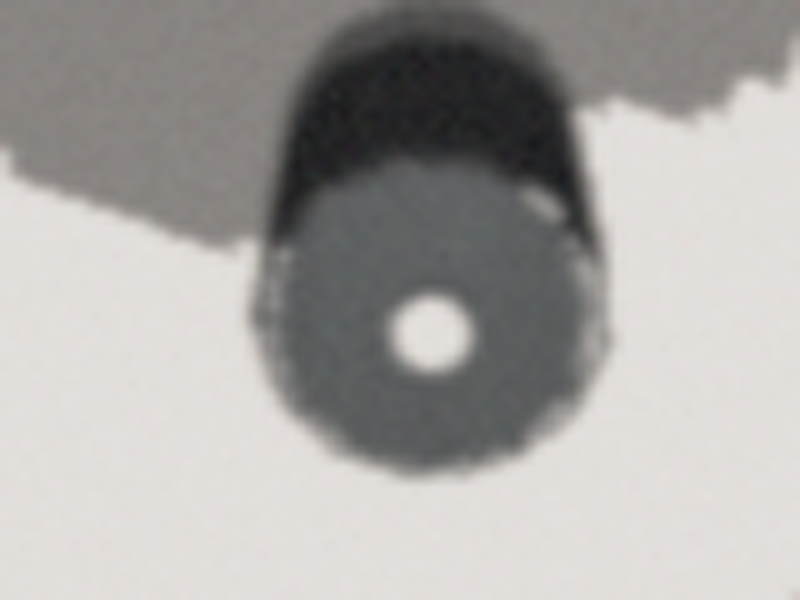

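carry_out([
  {"dp": [-1,0,30],"yaw": 0},
  {"dp": [-1,0,60],"yaw": 0},
  {"dp": [-1,0,71],"yaw": 0},
  {"dp": [-1,0,71],"yaw": 0},
])

```text
clock: 2.17
eef_pos: [447.9, 250.8, 29.6]
tcp_rot: [-3.142, -0.0, -2.786]
contact_force: [0.4, -0.3, -0.0]
opening: 0.598
grasp_force: 0.0
```

carry_out([
  {"dp": [0,0,0],"yaw": 0},
  {"dp": [0,0,0],"yaw": 0},
  {"dp": [0,0,0],"yaw": 0},
  {"dp": [0,0,0],"yaw": 0},
  {"dp": [0,0,0],"yaw": 0},
], fingers=-1, grip_force=30)

```text
clock: 2.8
eef_pos: [448.7, 251.0, 30.5]
tcp_rot: [3.141, 0.002, -2.787]
contact_force: [-0.5, 1.1, 8.0]
opening: 0.294
grasp_force: 29.9
```

carry_out([
  {"dp": [0,0,-30],"yaw": 0},
  {"dp": [0,0,-80],"yaw": 0},
  {"dp": [-33,-48,-80],"yaw": 0},
  {"dp": [-66,-96,-80],"yaw": 0},
  {"dp": [-99,-144,-80],"yaw": 0},
  {"dp": [-132,-190,-80],"yaw": 0},
  {"dp": [-132,-190,-80],"yaw": 0},
  {"dp": [-132,-190,-80],"yaw": 0},
])

```text
clock: 3.8
eef_pos: [636.9, 117.9, 109.1]
tcp_rot: [3.141, -0.001, -2.788]
contact_force: [-0.8, -0.2, -0.1]
opening: 0.295
grasp_force: 29.9
```

Run:
```python
from h import *
s=r.sense();c=r.get_calibration("wrist");im=r.grab_frame("wrist")
print(s['clock'],s['eef_pos'],s['tcp_rot'])
rk=np.array([639,117]);a=np.radians(20.3);ex=np.array([np.cos(a),np.sin(a)])
P=[[*(rk+k*45*ex),55] for k in(-1,1)]+[[*rk,18],[*rk,5]]
pp=proj(c,P);print(pp)
big=cv2.resize(im,(800,600),interpolation=cv2.INTER_CUBIC)
for q in pp: cv2.circle(big,tuple(int(x) for x in q*1.5625),3,(255,0,0),-1)
cv2.imwrite("pics/w3.png",big[:,:,::-1])
```

```text
3.8 [636.87157453 117.94865458 109.11013282] [ 3.14121554e+00 -1.03196566e-03 -2.78776355e+00]
[[248.6642046  146.91616454]
 [248.96239081 266.23707698]
 [249.04629203 195.28752099]
 [249.10973927 191.0927137 ]]
```

View pics/w3.png

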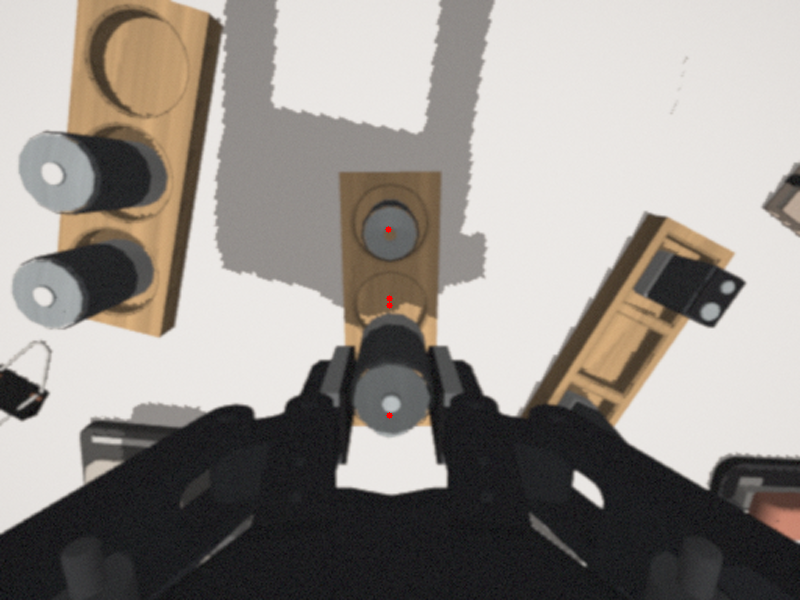

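The red dots, projected from the top-view rack estimate, fall on the C rack's neighbour top (389,230) and its well, so the rack is well placed. The cell hangs upright at (391,398). Lowering it.

carry_out([
  {"dp": [-2.5,-1,20],"yaw": 0},
  {"dp": [-2.5,-1,45],"yaw": 0},
  {"dp": [-2.5,-1,60],"yaw": 0},
  {"dp": [-2.5,-1,68],"yaw": 0},
  {"dp": [-2.5,-1,72],"yaw": 0},
  {"dp": [-2.5,-1,73],"yaw": 0},
  {"dp": [-2.5,-1,73],"yaw": 0},
])

```text
clock: 4.72
eef_pos: [640.7, 118.1, 36.8]
tcp_rot: [-3.141, 0.001, -2.787]
contact_force: [0.6, -0.3, 0.1]
opening: 0.293
grasp_force: 29.9
```

carry_out([
  {"dp": [1,1,2],"yaw": 0},
  {"dp": [1,1,2],"yaw": 0},
  {"dp": [1,1,2],"yaw": 0},
])

```text
clock: 5.1
eef_pos: [640.1, 118.6, 35.5]
tcp_rot: [-3.141, 0.002, -2.787]
contact_force: [-0.1, -1.7, 6.0]
opening: 0.292
grasp_force: 30.3
```

carry_out([
  {"dp": [0,0,0],"yaw": 0},
  {"dp": [0,0,0],"yaw": 0},
  {"dp": [0,0,0],"yaw": 0},
  {"dp": [0,0,-20],"yaw": 0},
  {"dp": [0,0,-60],"yaw": 0},
  {"dp": [0,0,-100],"yaw": 0},
  {"dp": [0,0,-100],"yaw": 0},
], fingers=0.2)

```text
clock: 5.98
eef_pos: [641.7, 119.1, 139.4]
tcp_rot: [-3.14, 0.007, -2.787]
contact_force: [0.8, -0.2, -0.9]
opening: 0.598
grasp_force: 0.0
```

Run:
```python
from h import *
s=r.sense();c=r.get_calibration("wrist");im=r.grab_frame("wrist")
print(s['clock'],s['eef_pos'],s['tcp_rot'])
print(proj(c,[[639,117,55]]),delta([430,160,100]))
im2=cv2.resize(im[100:290,120:380,::-1],(800,584),interpolation=cv2.INTER_CUBIC)
cv2.imwrite("pics/w4.png",im2)
```

```text
5.975 [641.65193938 119.12675145 139.3573779 ] [-3.14031717  0.00738266 -2.78702145]
[[249.85604065 191.08856382]] [183.11792144 111.5997345   36.32421545]
```

View pics/w4.png

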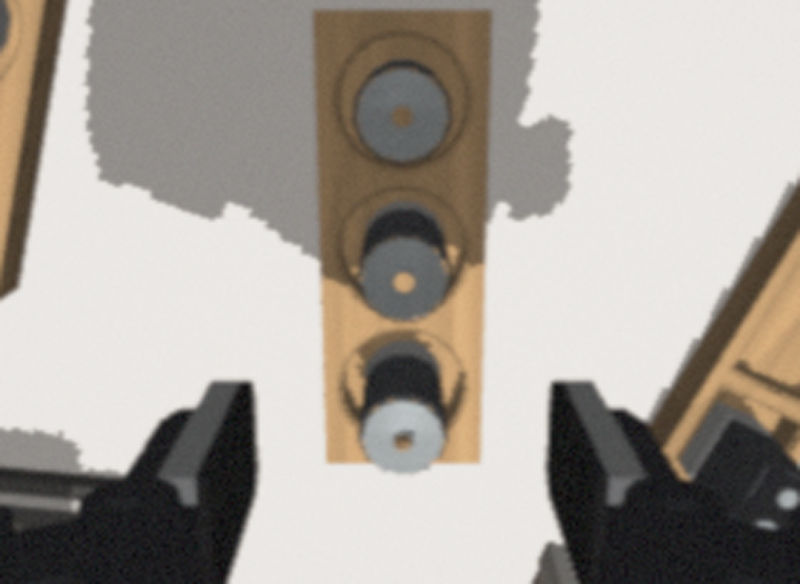

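C is in its well at crop (403,275), upright and level with its neighbours. Next is D.

carry_out([
  {"dp": [46,28,10],"yaw": 8},
  {"dp": [92,56,15],"yaw": 16},
  {"dp": [138,84,15],"yaw": 16},
  {"dp": [183,111,15],"yaw": 16},
  {"dp": [183,111,15],"yaw": 16},
  {"dp": [183,111,15],"yaw": 16},
  {"dp": [183,111,15],"yaw": 16},
])

```text
clock: 6.9
eef_pos: [430.0, 159.2, 119.3]
tcp_rot: [3.141, 0.001, -3.067]
contact_force: [0.8, -0.7, 0.1]
opening: 0.597
grasp_force: 0.0
```

```bash
python3 disc.py 430 160 60 w5
```

```text
6.9 [430.00882851 159.20665652 119.32351206] -3.066686078579274 crop origin 212 175 TCP foot px [[250.76907699 205.27461131]]
```

View pics/w5.png

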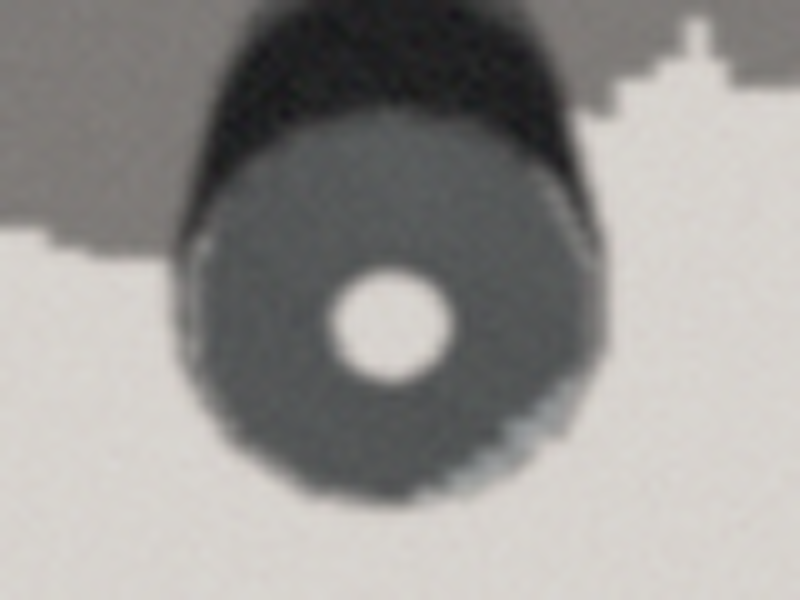

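carry_out([
  {"dp": [0,0,40],"yaw": 0},
  {"dp": [0,0,75],"yaw": 0},
  {"dp": [0,0,86],"yaw": 0},
  {"dp": [0,0,86],"yaw": 0},
])

```text
clock: 7.45
eef_pos: [428.9, 159.0, 33.0]
tcp_rot: [-3.141, -0.001, -3.067]
contact_force: [0.2, -0.3, 0.5]
opening: 0.602
grasp_force: 0.0
```

carry_out([
  {"dp": [0,0,0],"yaw": 0},
  {"dp": [0,0,0],"yaw": 0},
  {"dp": [0,0,0],"yaw": 0},
  {"dp": [0,0,0],"yaw": 0},
  {"dp": [0,0,0],"yaw": 0},
], fingers=-1, grip_force=40)

```text
clock: 8.07
eef_pos: [429.8, 159.5, 34.4]
tcp_rot: [3.141, 0.002, -3.066]
contact_force: [-1.5, 1.3, 8.1]
opening: 0.377
grasp_force: 40.0
```

carry_out([
  {"dp": [0,0,-30],"yaw": 0},
  {"dp": [0,0,-85],"yaw": 0},
  {"dp": [-31,-51,-85],"yaw": 0},
  {"dp": [-62,-102,-85],"yaw": 0},
  {"dp": [-93,-153,-85],"yaw": 0},
  {"dp": [-123,-204,-85],"yaw": 0},
  {"dp": [-123,-204,-85],"yaw": 0},
  {"dp": [-123,-204,-85],"yaw": 0},
])

```text
clock: 9.07
eef_pos: [566.2, -35.0, 118.2]
tcp_rot: [3.141, -0.001, -3.067]
contact_force: [-0.2, -0.1, -0.7]
opening: 0.376
grasp_force: 40.2
```

```bash
cat > rack.py <<'E'
from h import *
import sys
x,y,ang,top=map(float,sys.argv[1:5]);ks=eval(sys.argv[5])
s=r.sense();c=r.get_calibration("wrist");im=r.grab_frame("wrist")
print(s['clock'],s['eef_pos'],s['tcp_rot'],delta([x,y,100]))
a=np.radians(ang);ex=np.array([np.cos(a),np.sin(a)])
P=[[*(np.array([x,y])+k*ex),top] for k in ks]+[[x,y,18],[x,y,5]]
pp=proj(c,P);print(pp.round(1).tolist())
big=cv2.resize(im,(800,600),interpolation=cv2.INTER_CUBIC)
for q in pp: cv2.circle(big,tuple(int(v) for v in q*1.5625),3,(255,0,0),-1)
cv2.imwrite(f"pics/{sys.argv[6]}.png",big[:,:,::-1])
E
python3 rack.py 568 -35 4.4 66 "[52,104]" w6
```

```text
9.075 [566.23826395 -34.99819818 118.2321272 ] [ 3.14125431e+00 -7.84536566e-04 -3.06716209e+00] [-2.01415505 -0.7320465  18.2171739 ]
[[250.8, 275.8], [250.9, 332.7], [250.5, 192.2], [250.5, 188.3]]
```

View pics/w6.png

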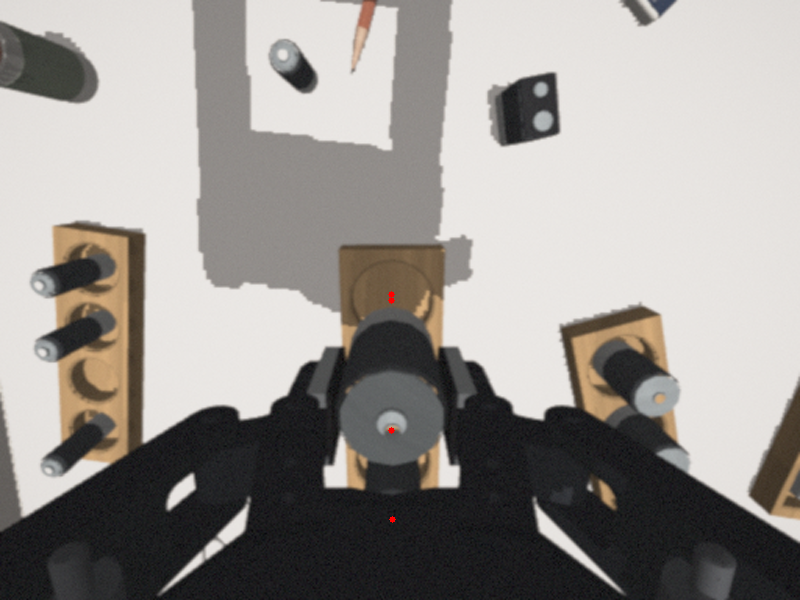

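Run:
```python
from h import *
c=r.get_calibration("wrist")
R=lambda p,z:ray(c,np.array(p)/1.5625,z)[:2].round(1)
print("AA",R((286,51),49.5),"contacts",R((541,90),48),R((543,121),48))
print("block face corners",[R(p,46) for p in((523,78),(556,73),(559,133),(527,139))])
```

```text
AA [453.6 -87.4] contacts [460.2  22.1] [472.5  25. ]
block face corners [array([455.7,  14.1]), array([452.7,  28. ]), array([476.7,  33.6]), array([480.3,  19.8])]
```

carry_out([
  {"dp": [-2,-1,25],"yaw": 0},
  {"dp": [-2,-1,50],"yaw": 0},
  {"dp": [-2,-1,65],"yaw": 0},
  {"dp": [-2,-1,74],"yaw": 0},
  {"dp": [-2,-1,78],"yaw": 0},
  {"dp": [-2,-1,78],"yaw": 0},
  {"dp": [-2,-1,78],"yaw": 0},
])

```text
clock: 10.0
eef_pos: [569.4, -35.9, 40.9]
tcp_rot: [-3.141, 0.001, -3.066]
contact_force: [-0.2, -0.4, -1.0]
opening: 0.374
grasp_force: 40.3
```

carry_out([
  {"dp": [1,0,2.5],"yaw": 0},
  {"dp": [1,0,2.5],"yaw": 0},
  {"dp": [1,0,2.5],"yaw": 0},
])

```text
clock: 10.38
eef_pos: [569.1, -36.0, 39.4]
tcp_rot: [-3.141, 0.003, -3.066]
contact_force: [-1.7, 1.5, 12.2]
opening: 0.37
grasp_force: 41.6
```

carry_out([
  {"dp": [0,0,0],"yaw": 0},
  {"dp": [0,0,0],"yaw": 0},
  {"dp": [0,0,0],"yaw": 0},
  {"dp": [0,0,-20],"yaw": 0},
  {"dp": [0,0,-60],"yaw": 0},
  {"dp": [0,0,-100],"yaw": 0},
  {"dp": [33,22,-85],"yaw": -5},
  {"dp": [66,45,-75],"yaw": -9},
  {"dp": [97,68,-68],"yaw": -9},
  {"dp": [97,68,-68],"yaw": -9},
  {"dp": [97,68,-68],"yaw": -9},
], fingers=0.2)

```text
clock: 11.75
eef_pos: [467.1, 24.5, 106.1]
tcp_rot: [-3.141, 0.001, -2.909]
contact_force: [0.7, 0.2, 0.2]
opening: 0.596
grasp_force: 0.0
```

```bash
python3 disc.py 466.5 24 46.5 w7
```

```text
11.75 [467.0866567   24.54206698 106.09220585] -2.9088360848127737 crop origin 210 174 TCP foot px [[250.98048766 205.1176879 ]]
```

View pics/w7.png

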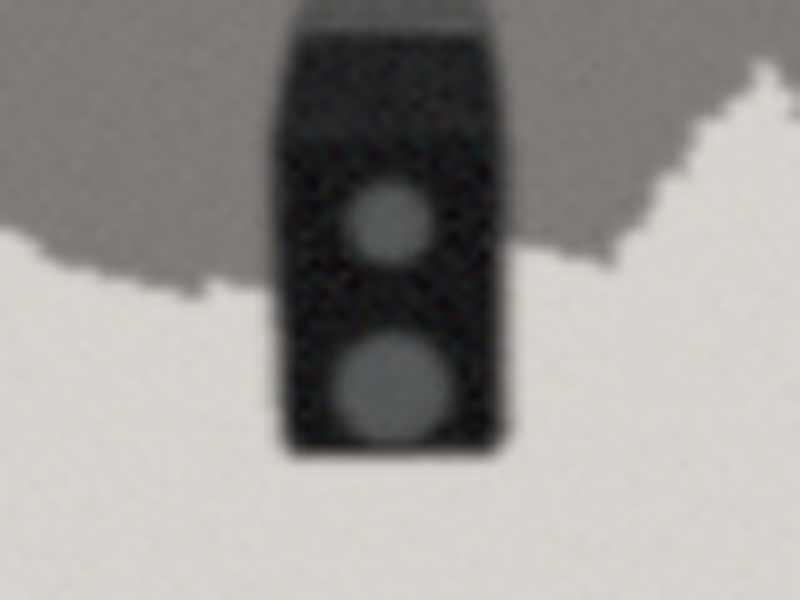

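Block top face centred at (249,204), within 2 mm of the TCP projection and aligned with the fingers.

carry_out([
  {"dp": [1,-1.5,30],"yaw": 0},
  {"dp": [1,-1.5,65],"yaw": 0},
  {"dp": [1,-1.5,77],"yaw": 0},
  {"dp": [1,-1.5,77],"yaw": 0},
])

```text
clock: 12.3
eef_pos: [465.7, 22.7, 28.4]
tcp_rot: [3.141, -0.001, -2.909]
contact_force: [0.5, 0.6, 0.5]
opening: 0.6
grasp_force: 0.0
```

carry_out([
  {"dp": [0,0,0],"yaw": 0},
  {"dp": [0,0,0],"yaw": 0},
  {"dp": [0,0,0],"yaw": 0},
  {"dp": [0,0,0],"yaw": 0},
  {"dp": [0,0,0],"yaw": 0},
], fingers=-1, grip_force=30)

```text
clock: 12.92
eef_pos: [466.4, 22.9, 29.8]
tcp_rot: [-3.141, 0.002, -2.909]
contact_force: [-1.0, -1.0, 7.1]
opening: 0.199
grasp_force: 30.3
```

carry_out([
  {"dp": [0,0,-30],"yaw": 0},
  {"dp": [0,0,-90],"yaw": 0},
  {"dp": [-40,37,-90],"yaw": 5},
  {"dp": [-80,74,-90],"yaw": 10},
  {"dp": [-120,111,-90],"yaw": 15},
  {"dp": [-160,148,-90],"yaw": 19},
  {"dp": [-201,183,-90],"yaw": 19},
  {"dp": [-201,183,-90],"yaw": 19},
  {"dp": [-201,183,-90],"yaw": 19},
])

```text
clock: 14.05
eef_pos: [618.2, 247.0, 118.6]
tcp_rot: [-3.141, -0.001, 3.043]
contact_force: [0.3, -0.3, -0.6]
opening: 0.196
grasp_force: 29.5
```

```bash
python3 rack.py 620 247 -5.7 53 "[-47,47]" w8
```

```text
14.05 [618.17670127 246.99149083 118.61018632] [-3.14090177e+00 -8.71496946e-04  3.04303157e+00] [-1.92438885  0.70490145 18.68838702]
[[250.9, 142.1], [250.8, 260.7], [250.8, 192.1], [250.8, 188.2]]
```

View pics/w8.png

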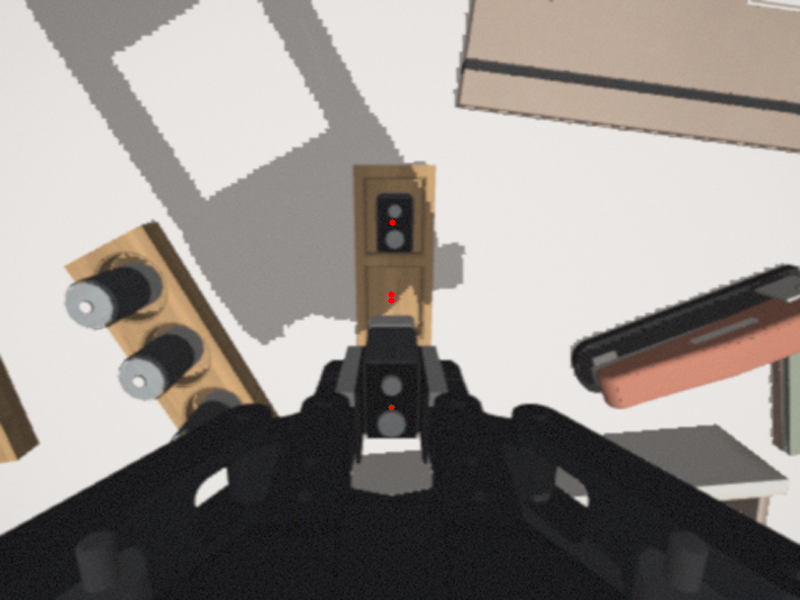

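The rack lies about 1.5 mm to tool +y of the prediction: its neighbour is at (395,222) against the dot at (392,222). I'll correct for that and lower.

carry_out([
  {"dp": [-2,2,25],"yaw": 0},
  {"dp": [-2,2,50],"yaw": 0},
  {"dp": [-2,2,68],"yaw": 0},
  {"dp": [-2,2,77],"yaw": 0},
  {"dp": [-2,2,82],"yaw": 0},
  {"dp": [-2,2,82],"yaw": 0},
  {"dp": [-2,2,82],"yaw": 0},
])

```text
clock: 14.98
eef_pos: [621.5, 249.3, 37.5]
tcp_rot: [3.141, 0.001, 3.042]
contact_force: [-0.0, -0.5, 0.2]
opening: 0.198
grasp_force: 29.5
```

carry_out([
  {"dp": [0.5,0,3],"yaw": 0},
  {"dp": [0.5,0,3],"yaw": 0},
  {"dp": [0.5,0,3],"yaw": 0},
])

```text
clock: 15.35
eef_pos: [621.3, 249.4, 34.9]
tcp_rot: [3.141, 0.001, 3.043]
contact_force: [-0.7, -0.7, 6.2]
opening: 0.193
grasp_force: 30.5
```

carry_out([
  {"dp": [0,0,0],"yaw": 0},
  {"dp": [0,0,0],"yaw": 0},
  {"dp": [0,0,0],"yaw": 0},
  {"dp": [0,0,-20],"yaw": 0},
  {"dp": [0,0,-60],"yaw": 0},
  {"dp": [0,0,-100],"yaw": 0},
  {"dp": [0,0,-100],"yaw": 0},
], fingers=0)

```text
clock: 16.23
eef_pos: [623.1, 250.1, 139.0]
tcp_rot: [3.138, 0.007, 3.042]
contact_force: [-0.6, 0.4, -0.3]
opening: 0.499
grasp_force: 0.0
```

carry_out([
  {"dp": [22,-58,0],"yaw": -1},
  {"dp": [44,-116,0],"yaw": -1},
  {"dp": [66,-174,0],"yaw": -1},
  {"dp": [88,-232,0],"yaw": -1},
  {"dp": [110,-290,10],"yaw": -1},
  {"dp": [134,-352,30],"yaw": -1},
  {"dp": [134,-352,30],"yaw": -1},
  {"dp": [134,-352,30],"yaw": -1},
  {"dp": [134,-352,30],"yaw": -1},
])

```text
clock: 17.35
eef_pos: [453.5, -87.1, 104.2]
tcp_rot: [3.142, 0.001, 3.061]
contact_force: [-0.4, 0.2, 0.3]
opening: 0.502
grasp_force: 0.0
```

```bash
python3 disc.py 453.6 -87.4 49 w9
```

```text
17.35 [453.47387219 -87.12791309 104.2464792 ] 3.060758967309364 crop origin 210 177 TCP foot px [[250.58916396 206.98328531]]
```

View pics/w9.png

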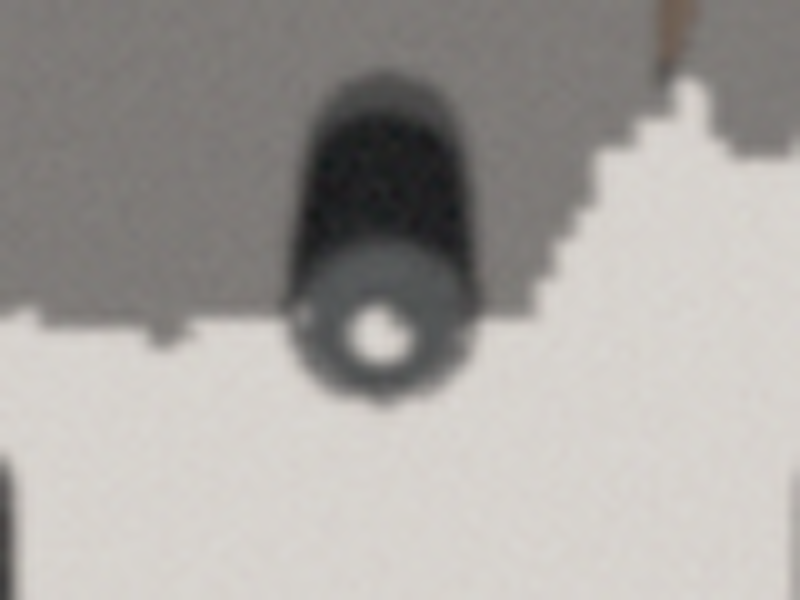

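The AA disc is at (248.3,209), so I correct by (−1.5,−1.8). The pencil lies flat, below and outside the fingers' path.

carry_out([
  {"dp": [-1.5,-1.8,30],"yaw": 0},
  {"dp": [-1.5,-1.8,64],"yaw": 0},
  {"dp": [-1.5,-1.8,75],"yaw": 0},
  {"dp": [-1.5,-1.8,75],"yaw": 0},
])

```text
clock: 17.9
eef_pos: [453.8, -89.2, 28.6]
tcp_rot: [3.141, -0.001, 3.061]
contact_force: [-0.5, 0.1, 0.0]
opening: 0.504
grasp_force: 0.0
```

carry_out([
  {"dp": [0,0,0],"yaw": 0},
  {"dp": [0,0,0],"yaw": 0},
  {"dp": [0,0,0],"yaw": 0},
  {"dp": [0,0,0],"yaw": 0},
  {"dp": [0,0,0],"yaw": 0},
], fingers=-1, grip_force=25)

```text
clock: 18.52
eef_pos: [454.6, -89.9, 29.7]
tcp_rot: [-3.142, 0.002, 3.06]
contact_force: [0.2, 2.0, 7.9]
opening: 0.156
grasp_force: 25.9
```

carry_out([
  {"dp": [0,0,-30],"yaw": 0},
  {"dp": [0,0,-85],"yaw": 0},
  {"dp": [-48,-20,-85],"yaw": 0},
  {"dp": [-96,-40,-85],"yaw": 0},
  {"dp": [-144,-70,-85],"yaw": 0},
  {"dp": [-191,-101,-85],"yaw": 0},
  {"dp": [-191,-101,-85],"yaw": 0},
  {"dp": [-191,-101,-85],"yaw": 0},
])

```text
clock: 19.52
eef_pos: [635.0, -205.9, 113.4]
tcp_rot: [3.141, -0.001, 3.059]
contact_force: [-0.3, 0.7, -0.4]
opening: 0.163
grasp_force: 25.2
```

```bash
python3 rack.py 637 -206.5 -4.8 55 "[-34,34,-68]" w10
```

```text
19.525 [ 634.97857953 -205.87142894  113.3678535 ] [ 3.14115451e+00 -1.47374523e-03  3.05937365e+00] [-2.3970384  -0.81694181 13.45510796]
[[250.0, 162.3], [249.9, 250.6], [250.0, 111.8], [250.0, 194.1], [250.0, 190.1]]
```

View pics/w10.png

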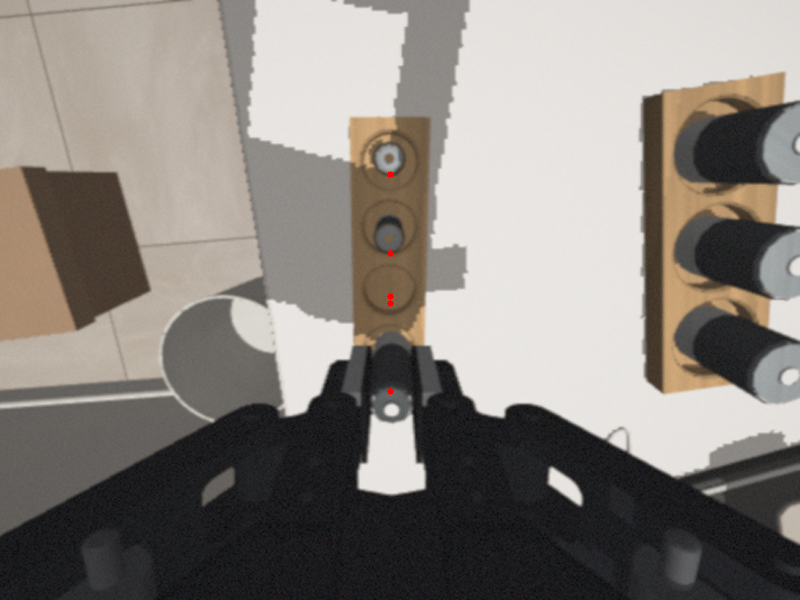

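Run:
```python
from h import *
c=r.get_calibration("wrist");t=r.get_calibration("top")
R=lambda p,z:ray(c,np.array(p)/1.5625,z).round(1)
N=[R((389.5,158),54),R((389,236),54)];print(N)
w=R((389.5,289),18);print("well rim",w,"rack end",R((390,117),18))
print("held top",R((391,404),113.4+19))
T=lambda p:ray(t,np.array(p)/np.array([764/280,600/220])+[120,90],54).round(1)
print("top view tops",T((610,385)),T((630,353)),T((671,290)))
n=(N[0]+N[1])/2+[51*np.cos(.084),-51*np.sin(.084),0]
print("from nbrs",n,delta(w),delta(n))
```

```text
[array([ 562.1, -200.4,   54. ]), array([ 595.1, -203.4,   54. ])]
well rim [ 628.6 -206.    18. ] rack end [ 541.6 -198.5   18. ]
held top [ 634.1 -205.7  132.4]
top view tops [ 559.8 -199.5   54. ] [ 592.3 -202.3   54. ] [ 657.9 -209.2   54. ]
from nbrs [ 629.42017777 -206.17896379   54.        ] [ 5.88669855 -1.04388544 95.46814472] [ 5.11128887 -1.13808056 59.46683104]
```

The well is at x = 629; I added 612 + 17 wrongly earlier. The wrist view and the neighbours agree on (629,−206).

carry_out([
  {"dp": [5,-0.8,10],"yaw": 0},
  {"dp": [5,-0.8,35],"yaw": 0},
  {"dp": [5,-0.8,58],"yaw": 0},
  {"dp": [5,-0.8,70],"yaw": 0},
  {"dp": [5,-0.8,76],"yaw": 0},
  {"dp": [5,-0.8,76],"yaw": 0},
  {"dp": [5,-0.8,76],"yaw": 0},
])

```text
clock: 20.45
eef_pos: [631.3, -206.6, 38.6]
tcp_rot: [-3.141, 0.001, 3.06]
contact_force: [0.6, 0.5, -0.8]
opening: 0.159
grasp_force: 25.2
```

carry_out([
  {"dp": [1,0,3],"yaw": 0},
  {"dp": [1,0,3],"yaw": 0},
  {"dp": [1,0,3],"yaw": 0},
])

```text
clock: 20.82
eef_pos: [629.8, -206.4, 34.9]
tcp_rot: [-3.142, 0.0, 3.06]
contact_force: [0.2, 0.5, 0.1]
opening: 0.164
grasp_force: 25.2
```

Not touching yet, so a bit lower.

carry_out([
  {"dp": [0,0,1],"yaw": 0},
  {"dp": [0,0,1.5],"yaw": 0},
  {"dp": [0,0,1.5],"yaw": 0},
])

```text
clock: 21.2
eef_pos: [630.2, -206.4, 34.7]
tcp_rot: [-3.141, 0.001, 3.06]
contact_force: [-3.4, 1.8, 11.3]
opening: 0.159
grasp_force: 26.4
```

carry_out([
  {"dp": [0,0,0],"yaw": 0},
  {"dp": [0,0,0],"yaw": 0},
  {"dp": [0,0,0],"yaw": 0},
  {"dp": [0,0,-20],"yaw": 0},
  {"dp": [0,0,-60],"yaw": 0},
  {"dp": [0,0,-110],"yaw": 0},
  {"dp": [50,20,-150],"yaw": 0},
  {"dp": [100,40,-190],"yaw": 0},
  {"dp": [150,60,-220],"yaw": 0},
  {"dp": [200,80,-220],"yaw": 0},
  {"dp": [250,80,-220],"yaw": 0},
  {"dp": [250,80,-220],"yaw": 0},
], fingers=0)

```text
clock: 22.7
eef_pos: [384.3, -105.6, 254.4]
tcp_rot: [-3.141, 0.001, 3.06]
contact_force: [0.1, -0.3, 0.2]
opening: 0.499
grasp_force: 0.0
```

Run:
```python
from h import *
a=r.grab_frame("top")[60:300,130:400];b=r.grab_frame("scene")[120:300,140:410]
a=cv2.resize(a,(400,356),interpolation=cv2.INTER_CUBIC);b=cv2.resize(b,(400,267),interpolation=cv2.INTER_CUBIC)
w=r.grab_frame("wrist");w=cv2.resize(w,(400,300))
cv2.imwrite("pics/end.png",np.hstack([cv2.resize(r.grab_frame("top")[60:300,130:400],(400,600),interpolation=cv2.INTER_CUBIC)*0+np.vstack([a,np.zeros((244,400,3),np.uint8)]),np.vstack([b,w,np.zeros((33,400,3),np.uint8)])])[:,:,::-1])
```

```text
(no output)
```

View pics/end.png

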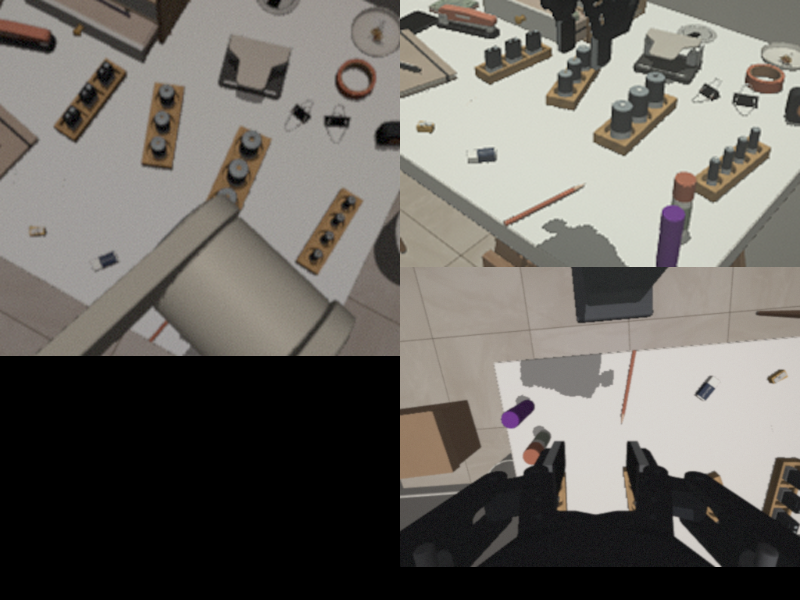

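The scene view (upper right) shows all four racks full with every cell upright: block (515,50), C (580,75), D (637,105), AA (737,155). Both glue sticks are still standing in place, so I'm handing in.

```bash
python3 -c "
from rig import r
print(r.sign_off())"
```

```text
the job is handed in; nothing more can be done
None
```

All four batteries stand upright with contacts up in the wells for their own size, the glue stick was not touched, and the job was handed in at about 23 s.

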